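# Let the walnut into the food-waste caddy and ease the lid shut

## Robot

A 6-joint arm with a two-finger parallel gripper is mounted at the origin on a cart in front of the work surface, level with it; the furniture and walls round the work are solid. World frame = base frame: x ahead of the robot, y to its left, z up, the work surface at z = 0. Lengths are in m, angles in degrees, forces in N, time in s.
With the tool pointing down it reaches from about 0.375 to 0.9 m from the base axis. Payload 3.1 kg.
Tool frame: the origin (TCP) lies at the very end of the fingers, on their centre line; the grasp point (between the pads) lies 19 mm behind it; z points along the fingers, y is the line along which they close (so a half turn about z gives the same grasp; the last joint's range is limited). The gripper opens to 87 mm and grips with 3 to 60 N. Pads are 19 mm wide; open, the fingers measure 117 mm over their backs; the gripper's body (75 mm by 190 mm) begins 51 mm behind the grasp point.
Start: joints at [59.731, 30.224, 82.088, -0, 67.689, -10.227], TCP at [0.214, 0.587, 0.223] pointing down, gripper open.
Joint ranges: [-176.69, 176.69], [-43.24, 126.21], [12.49, 139.97], [-82, 262], [0, 151.66], [-163.58, 163.58]. Speed limits (degrees/s): [159.86, 159.86, 180, 180, 180, 180].

## Interface

Orientations are given as a 3x3 rotation matrix whose columns are the frame's x, y, z axes.
In Python, from rig import * gives the robot as it stands.
- The arm moves only by the tool jog_arm, never from a script. Its arguments are lists of equal length, an entry for each row: "delta_pos": the shift along the world's x, y, z in cm, a list of three; "turn": the turn about the world's z in degrees; "grip": the closure, from 0 (fully open) to 1 (shut). In form: {"delta_pos": [[x, y, z], ...], "turn": [turn, ...], "grip": [grip, ...]}. A call has 1 to 12 rows; each row is the pose to reach, as a shift and turn from the pose commanded when the call began; what a row does not reach only later rows make up. A row lasts 1/8 s, in which the tool goes at most 62.5 mm and 10.7 degrees, less where a joint would pass 70% of its speed; a pose out of reach is approached as far as the arm can. A call with a gripper value outside its range is refused whole. The fingers move at their own pace and stop on an object; the grip force is fixed at half the most. Time passes only in rows, so rows that repeat a pose let the fingers close. It gives the time, the measured TCP pose, the force, the opening and the grip force at its end, in the units of the state.
- read_state(): the state, without advancing time (a new reading comes with each control period).
- capture(name): name is "scene" or "side" or "wrist"; returns a dict with "color" (400x640x3 uint8, blue, green, red), "fovy" (degrees; the focal length in pixels is half the picture's height over the tangent of half this angle, whatever the lens; pixels are square), "cx", "cy" (the principal point, pixels), "camera_from_world" (4x4, takes a point from world to camera coordinates). Camera axes: x right, y up, looking along -z (the intrinsics and any distortion apply to the point x, -y, -z); pixel columns grow to the right and rows downward; lengths in m; the calibration is good to about 2 mm. A picture is of the moment at which its call begins. There is no depth.
- hand_in(): hands the job in; it is judged then, once.
The state is a dict: "time_s": time; "joint_positions": joint angles; "qvel": joint speeds; "tau": joint torques, N m; "position": TCP position; "tcp_rot": TCP orientation; "force": force on the tool from outside, world axes, zero at the start; "moment": the same for the moment, N m; "opening": opening from 0.0 (shut) to 1.0 (fully open); "grasp_force": force on a finger pad.
Only numpy, scipy, OpenCV 4.12 (cv2) and the standard library are available. Lean on these libraries where they do the work, as an engineer would, in place of code of your own. Each camera call takes 0.05 s, during which the arm holds its last target. There are 200 camera calls.

## Task

A spoiled walnut waits in the feed chute of the food-waste caddy, held back by the closed lid. With a fingertip, press the caddy's lever all the way down so that the lid lifts fully, and keep it down until the walnut has rolled into the bin; then let the lever rise slowly under your finger, so that the lid closes completely without slamming, and move away. Do not touch the lid or the walnut, and leave the things standing around where they are.

Things in the scene. Friction and masses are not known exactly. Their poses are not given: they have to be found in the camera images.
- caddy: Fixed food-waste caddy: steel box 130 (x) x 140 (y) x 130 mm high, walls 4 mm, open on top under its lid; inner floor 10 mm up. Origin: centre of its underside on the worktop; x to its back, y to its left, z up; its front looks to -x. A feed chute 56 mm wide slopes down to its left wall (centre line x = -25 mm, from y = 187, z = 162 mm to y = 76, z = 134 mm).
- caddy_lid: Dark steel hood lid, 138 x 150 x 39 mm, top 169 mm above the worktop when closed. Origin: on its hinge at the bin's back rim (caddy x = 66, z = 130 mm). Axes as the caddy's when closed; swings up and back about y by up to 1.0 rad (front edge then 265 mm up), 2.5 rad per rad of lever. Its left skirt bars the chute; the walnut passes from about 0.5 rad on.
- caddy_lever (a joint): Press lever, rad: 0 up (lid closed), 0.40 fully down at its stop (lid fully open). A bar along the caddy's right wall, pad in front; pivot parallel to caddy y, 135 mm behind the pad's centre, 90 mm above the worktop. Takes 2 to 5 N at the pad, springs back: let go, the lid slams. Returning faster than 0.8 rad/s (pad 0.11 m/s) counts as a slam; 0.03 m/s at the pad is gentle.
- lever_pad (a point): Centre of the top of the lever's ribbed rubber press pad, 54 mm (caddy y) x 44 mm (caddy x). Moves with the lever. Up: 155 mm before and 30 mm right of the caddy's origin, 99 mm above the worktop, level. Fully down: 46 mm above the worktop, 7 mm nearer the caddy, sloping 0.4 rad down to the front. Axes as the caddy's when up.
- walnut: Whole walnut in its shell, a brown ball 36 mm across, 15 g. Origin: its centre. At the start it lies at the lower end of the feed chute against the lid, its centre about 157 mm above the worktop.
- mug: Bystander: cream and white mug 90 mm across, 94 mm high, loose. Origin: centre of its underside.
- spice_jar: Bystander: small spice jar with a green cap, 46 mm across, 106 mm high, loose. Origin: centre of its underside.
- teaspoon: Bystander: steel teaspoon 136 mm long, lying loose. Origin: under its middle.
- pepper_mill: Bystander: turned wooden pepper mill, 58 mm across, 150 mm high, loose. Origin: centre of its underside.
- flat_tin: Bystander: flat food tin, 86 mm across, 40 mm high, loose. Origin: centre of its underside.
- salt_box: Bystander: pale green cardboard box 56 x 80 x 132 mm, standing loose. Origin: centre of its underside.
Mind the look-alikes: they are no part of the job. Of the things that look like the walnut, the smallest one is meant.

How it is judged (in metres and radians):
On the way:
1. the fingers hold the lever fully down (over 0.36 rad), the lid fully open and the walnut in the bin (value of joint caddy_lever above 0.36 rad and contact force between the fingers and caddy above 0.3 N and x of walnut in the frame of caddy between -0.065 and 0.065 m and y of walnut in the frame of caddy between -0.07 and 0.07 m and z of walnut in the frame of caddy between 0 and 0.11 m), for 0.2 s.
At the end, for the whole second after the job is handed in: The lid is closed (within 0.05 rad) and the lever up (within 0.02 rad), the walnut is inside the bin (below its rim), and the six bystanders are within 30 mm of where they stood (value of joint caddy_lever below 0.02 rad and angle between caddy_lid's own z axis and vertical below 0.05 rad and x of walnut in the frame of caddy between -0.065 and 0.065 m and y of walnut in the frame of caddy between -0.07 and 0.07 m and z of walnut in the frame of caddy between 0 and 0.11 m and distance of each of mug, spice_jar, teaspoon, pepper_mill, flat_tin, salt_box from where it was at the start of the episode below 0.03 m); the robot touches nothing.
It fails at once if the lid slammed (the lever came up faster than 0.8 rad/s) (velocity of joint caddy_lever below -0.8 rad/s).
It fails at once if the robot touched the lid (contact force between any of the fingers, the arm and caddy_lid above 0.5 N).
It fails at once if the robot touched the walnut (contact force between any of the fingers, the arm and walnut above 0.5 N).
It fails at once if the walnut was lifted out of the chute or bin (height (world z) of walnut above 0.2 m or horizontal distance between walnut and caddy above 0.2 m).
It fails at once if a bystander was pushed more than 30 mm or lifted (distance of any of mug, spice_jar, teaspoon, pepper_mill, flat_tin, salt_box from where it was at the start of the episode above 0.03 m).
It also fails if it takes over 38 s, if anything falls off the work surface, if the arm or the gripper's body presses on something with over 40 N, if the wrist force passes 120 N, or if a joint passes its speed limit or range.

## Working session

There is one attempt and no reset: what is moved stays moved. The work goes in short steps, Python scripts to look and compute and a tool call to move; the robot and the scene stay as the last step left them, time stands still between calls to the robot, and variables do not carry over. Pictures are saved under pics/ and viewed, at most 10 in all, crops included, and the job is handed in when it is done.

Besides the shell and the picture viewer there is one more tool, called after "Request:" as name([rows], argument=value, ...), one row to a line, values as JSON. jog_arm: Moves the arm, as the interface text tells. Its arguments: {"type":"object","properties":{"delta_pos":{"type":"array"},"turn":{"type":"array"},"grip":{"type":"array"}},"required":["delta_pos","turn","grip"]}

```bash
mkdir -p pics; python3 - <<'E'
from rig import *
import cv2,pickle
d={n:capture(n) for n in("scene","side")}
pickle.dump(d,open("cap.pkl","wb"))
for n in d: cv2.imwrite(f"pics/{n}.png",d[n]["color"]); print(n,d[n]["fovy"],d[n]["cx"],d[n]["cy"],{k for k in d[n]});print(d[n]["camera_from_world"].round(3))
print(read_state())
E
```

```text
scene 46.033769626531345 322.7179631203019 195.54443435015608 {'cy', 'fovy', 'color', 'cx', 'camera_from_world'}
[[ 0.834 -0.551 -0.017 -0.455]
 [ 0.378  0.549  0.745 -0.339]
 [-0.401 -0.628  0.666 -1.475]
 [ 0.     0.     0.     1.   ]]
side 54.0186769751832 321.13638272760323 195.6217485478704 {'cy', 'fovy', 'color', 'cx', 'camera_from_world'}
[[-0.962 -0.273 -0.015  0.563]
 [ 0.153 -0.586  0.796 -0.151]
 [-0.226  0.763  0.605 -1.014]
 [ 0.     0.     0.     1.   ]]
{'time_s': 0.1, 'joint_positions': array([ 5.97319179e+01,  3.02747069e+01,  8.21485821e+01,  1.26286129e-03,
        6.76903077e+01, -1.02252314e+01]), 'qvel': array([-0.02352836, -0.08687554, -0.23740889, -0.09381933,  0.04980045,
        0.01706561]), 'tau': array([-4.32365305e-04, -4.40987849e+01, -1.77150232e+01,  6.34769560e-02,
        5.33719675e-02, -5.25400310e-05]), 'position': array([0.21380945, 0.58658948, 0.22166062]), 'tcp_rot': array([[-9.39433503e-01,  3.42729718e-01, -1.01695207e-03],
       [ 3.42731025e-01,  9.39432035e-01, -1.70207758e-03],
       [ 3.72004786e-04, -1.94752973e-03, -9.99998034e-01]]), 'force': array([-0.32243161, -0.53693452, -0.1789295 ]), 'moment': array([ 0.05183784, -0.00282812, -0.01756303]), 'grasp_force': 0.0, 'opening': 1.002311877725858}
```

View pics/scene.png

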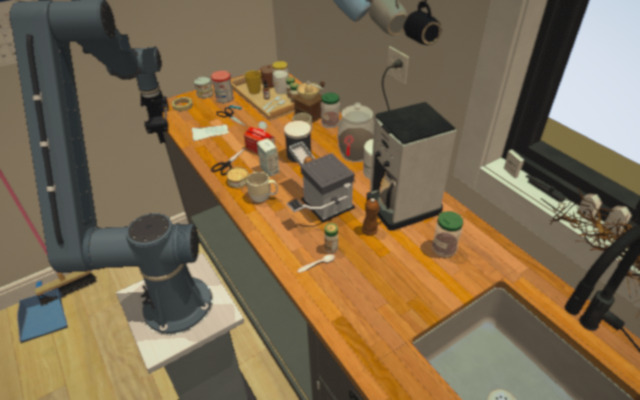

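View pics/side.png

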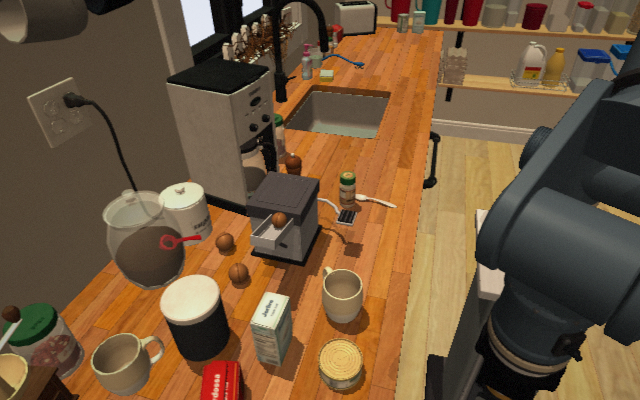

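The scene view shows the caddy with its lid at about (328,185). The side view shows the lid at (285,195), the pad at (346,217), the walnut at (279,220), the mug at (343,292) and the jar at (347,190). I'll enlarge both.

```bash
python3 - <<'E'
import cv2,pickle,numpy as np
d=pickle.load(open("cap.pkl","rb"))
a=d["side"]["color"][160:280,230:410]; b=d["scene"]["color"][140:260,240:400]
a=cv2.resize(a,None,fx=4.4,fy=4.4,interpolation=2)
b=cv2.resize(b,None,fx=4.8,fy=4.8,interpolation=2)
cv2.imwrite("pics/a.png",a);cv2.imwrite("pics/b.png",b)
E
```

```text
(no output)
```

View pics/a.png

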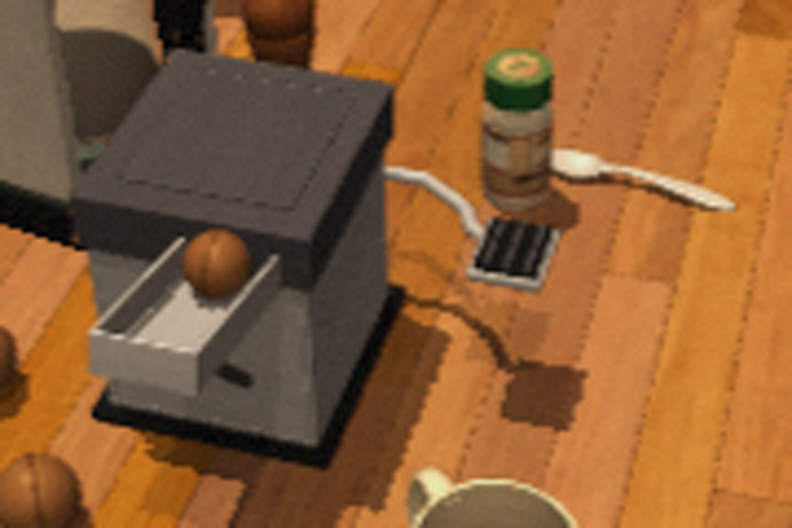

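View pics/b.png

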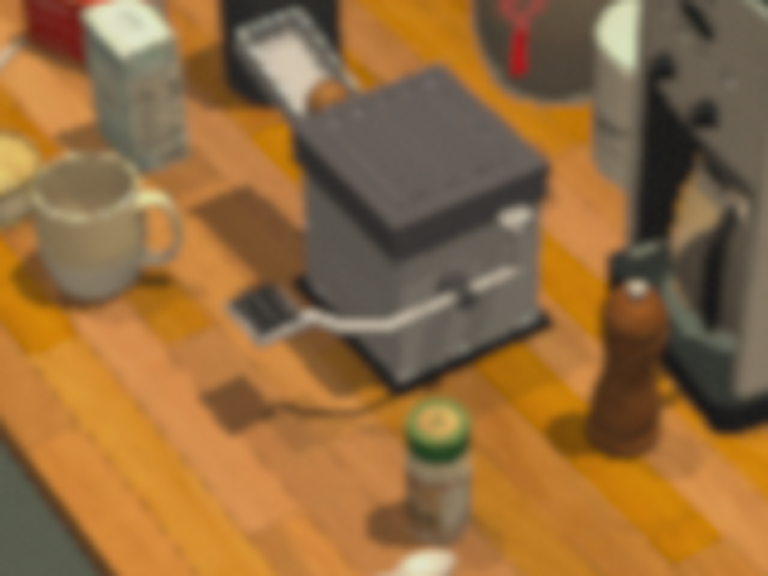

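Side crop: pad centre (513,248), lid top corners (177,53), (393,88), (312,240), (75,205). Scene crop: pad centre (264,308), walnut in the chute at (325,95), and the jar and mug stand clear on either side of the pad.

```bash
cat > h.py <<'E'
import numpy as np
def ray(c,u,v):
    f=200/np.tan(np.radians(c["fovy"]/2)); T=c["camera_from_world"]; R=T[:3,:3]
    return -R.T@T[:3,3], R.T@np.array([(u-c["cx"])/f,-(v-c["cy"])/f,-1])
def onz(c,u,v,z):
    o,d=ray(c,u,v); return (o+d*(z-o[2])/d[2]).round(4)
E
python3 - <<'E'
import pickle,numpy as np
from h import *
d=pickle.load(open("cap.pkl","rb"));S,C=d["side"],d["scene"]
sa=lambda x,y,z:onz(S,230+x/4.4-.4,160+y/4.4-.4,z)
sb=lambda x,y,z:onz(C,240+x/4.8-.4,140+y/4.8-.4,z)
print("pad",sa(513,248,.099),sb(264,308,.099))
L=np.array([sa(*p,.169) for p in[(177,53),(393,88),(312,240),(75,205)]]);print(L)
M=np.array([sb(*p,.169) for p in[(437,67),(548,160),(398,238),(298,133)]]);print(M)
for Q in (L,M): print(Q.mean(0),np.linalg.norm(Q-np.roll(Q,-1,0),axis=1),[np.degrees(np.arctan2(*(Q-np.roll(Q,-1,0))[i,1::-1])) for i in range(4)])
P=[sa(*p,.099) for p in[(483,220),(558,230),(543,288),(468,275)]];print(np.array(P))
print("jar",sa(518,65,.106),sb(438,422,.106),"mug",sb(88,185,.094),onz(S,343,282,.094))
E
```

```text
pad [0.491  0.0928 0.099 ] [0.4891 0.0927 0.099 ]
[[0.7089 0.0491 0.169 ]
 [0.5734 0.0517 0.169 ]
 [0.576  0.1942 0.169 ]
 [0.7073 0.1989 0.169 ]]
[[0.7075 0.1867 0.169 ]
 [0.7105 0.0446 0.169 ]
 [0.5703 0.0343 0.169 ]
 [0.5747 0.1779 0.169 ]]
[0.6414   0.123475 0.169   ] [0.13552494 0.14252372 0.13138409 0.14980854] [np.float64(-1.0992675126692004), np.float64(-91.04528069696858), np.float64(-177.94992205529363), np.float64(90.61194767274179)]
[0.64075  0.110875 0.169   ] [0.14213166 0.14057784 0.14366739 0.13309125] [np.float64(91.20944270195936), np.float64(4.2017704488648056), np.float64(-91.75503188774432), np.float64(-176.2088343126348)]
[[0.5137 0.0725 0.099 ]
 [0.4693 0.0703 0.099 ]
 [0.467  0.1223 0.099 ]
 [0.5103 0.1224 0.099 ]]
jar [ 0.5276 -0.0806  0.106 ] [ 0.5252 -0.0823  0.106 ] mug [0.4506 0.2989 0.094 ] [0.4504 0.2995 0.094 ]
```

Request:
jog_arm([
  [27.8,-49.4,0],
  [27.8,-49.4,0],
  [27.8,-49.4,0],
  [27.8,-49.4,0],
  [27.8,-49.4,0],
  [27.8,-49.4,0],
  [27.8,-49.4,0],
  [27.8,-49.4,0],
  [27.8,-49.4,0],
  [27.8,-49.4,0],
  [27.8,-49.4,-5],
  [27.8,-49.4,-8],
], turn=[10,20,20,20,20,20,20,20,20,20,20,20], grip=[1,1,1,1,1,1,1,1,1,1,1,1])

```text
time_s: 1.6
position: [0.4904, 0.0938, 0.1409]
tcp_rot: [[-1.0, 0.001, -0.003], [0.001, 1.0, 0.001], [0.003, 0.001, -1.0]]
force: [-0.5, -1.0, 1.1]
opening: 0.003
grasp_force: 0.0
```

```bash
python3 - <<'E'
from rig import *
import cv2,numpy as np
a=capture("side")["color"][130:280,230:410]; b=capture("wrist")["color"]
a=cv2.resize(a,(480,400),interpolation=2); b=cv2.resize(b,(320,200))
o=np.zeros((400,800,3),np.uint8);o[:,:480]=a;o[:200,480:]=b
cv2.imwrite("pics/c.png",o)
s=read_state();print(s["time_s"],s["position"],s["tcp_rot"].round(3),s["force"],s["opening"])
E
```

```text
1.7 [0.48857315 0.09401236 0.13963113] [[-1.     0.    -0.009]
 [ 0.     1.     0.001]
 [ 0.009  0.001 -1.   ]] [ 0.18834062 -0.5976521  -0.48708006] 0.003578800552269134
```

View pics/c.png

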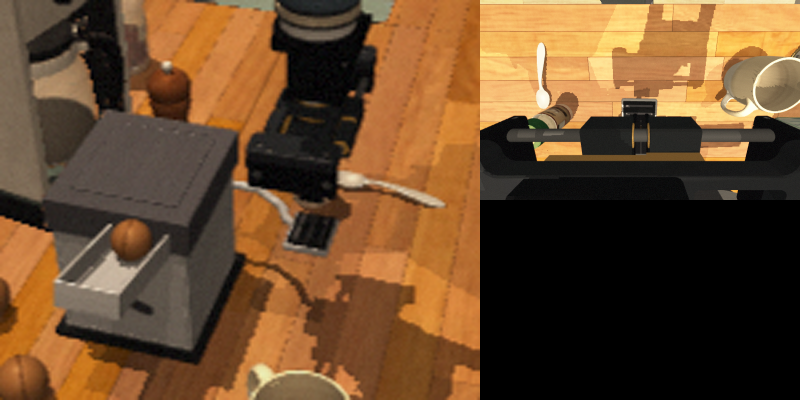

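The wrist view shows the closed fingers centred over the pad at (640,110), so I press now.

Request:
jog_arm([
  [0.2,0,-2.5],
  [0.2,0,-3.5],
  [0.2,0,-4.2],
  [0.2,0,-4.9],
  [0.3,0,-5.6],
  [0.4,0,-6.3],
  [0.4,0,-7.0],
  [0.5,0,-7.7],
  [0.6,0,-8.4],
  [0.7,0,-9.0],
  [0.7,0,-9.4],
  [0.7,0,-9.4],
], turn=[0,0,0,0,0,0,0,0,0,0,0,0], grip=[1,1,1,1,1,1,1,1,1,1,1,1])

```text
time_s: 3.2
position: [0.5009, 0.0929, 0.0503]
tcp_rot: [[-1.0, 0.001, 0.004], [0.001, 1.0, -0.0], [-0.004, -0.0, -1.0]]
force: [-1.5, 0.3, 14.5]
opening: 0.001
grasp_force: 7.6
```

```bash
python3 - <<'E'
from rig import *
import cv2,numpy as np
a=capture("side")["color"][110:280,210:410]
cv2.imwrite("pics/d.png",cv2.resize(a,None,fx=3.5,fy=3.5,interpolation=2))
s=read_state();print(s["time_s"],s["position"],s["force"])
E
```

```text
3.25 [0.50085855 0.09294293 0.05028075] [-1.73130717  0.50101544 15.4508174 ]
```

View pics/d.png

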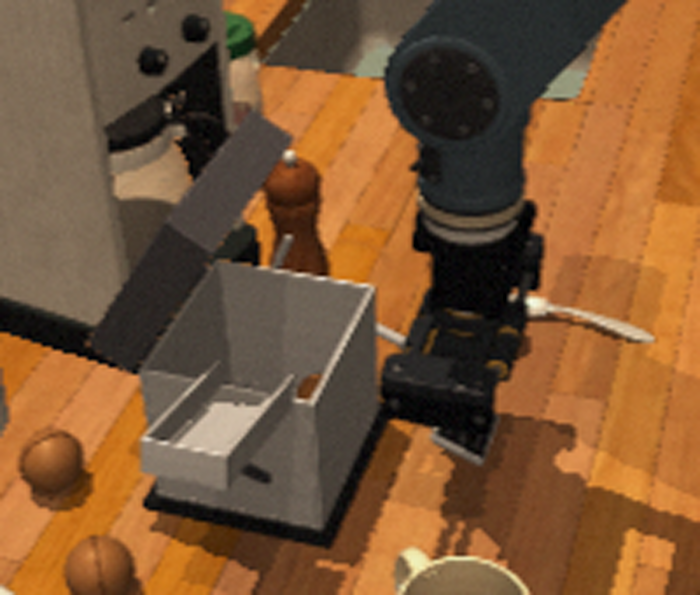

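The lid is fully open, the walnut shows inside the bin at (310,385), and 15 N says the lever is at its stop. Hold briefly, then rise slowly.

Request:
jog_arm([
  [0,0,0],
  [0,0,0],
  [0,0,0],
  [0,0,0],
  [0,0,0],
  [0,0,0],
  [0,0,0.2],
  [0,0,0.4],
  [0,0,0.7],
  [0,0,1.0],
  [0,0,1.3],
  [0,0,1.6],
], turn=[0,0,0,0,0,0,0,0,0,0,0,0], grip=[1,1,1,1,1,1,1,1,1,1,1,1])

```text
time_s: 4.75
position: [0.498, 0.0932, 0.0645]
tcp_rot: [[-1.0, 0.001, -0.002], [0.001, 1.0, 0.0], [0.002, 0.0, -1.0]]
force: [-2.8, -0.1, 2.0]
opening: 0.007
grasp_force: 1.1
```

Request:
jog_arm([
  [0,0,0.3],
  [-0.1,0,0.6],
  [-0.1,0,0.9],
  [-0.2,0,1.2],
  [-0.2,0,1.5],
  [-0.3,0,1.8],
  [-0.3,0,2.1],
  [-0.4,0,2.4],
  [-0.4,0,2.7],
  [-0.5,0,3.0],
  [-0.5,0,3.2],
  [-0.5,0,3.4],
], turn=[0,0,0,0,0,0,0,0,0,0,0,0], grip=[1,1,1,1,1,1,1,1,1,1,1,1])

```text
time_s: 6.25
position: [0.4949, 0.0929, 0.0989]
tcp_rot: [[-1.0, 0.001, 0.002], [0.001, 1.0, -0.0], [-0.002, -0.0, -1.0]]
force: [2.4, -0.3, 3.2]
opening: 0.002
grasp_force: 1.5
```

Request:
jog_arm([
  [0,0,0.2],
  [0,0,0.4],
  [0,0,0.6],
  [0,0,0.8],
  [0,0,1.0],
  [0,0,1.3],
  [0,0,2],
  [0,0,4],
  [0,0,7],
  [0,0,10],
  [0,0,10],
  [0,0,10],
], turn=[0,0,0,0,0,0,0,0,0,0,0,0], grip=[1,1,1,1,1,1,1,1,1,1,1,1])

```text
time_s: 7.75
position: [0.4936, 0.0932, 0.1983]
tcp_rot: [[-1.0, 0.001, -0.001], [0.001, 1.0, 0.0], [0.001, 0.0, -1.0]]
force: [-0.4, -0.7, 0.3]
opening: 0.007
grasp_force: 0.0
```

```bash
python3 - <<'E'
from rig import *
import cv2
a=capture("side")["color"][110:310,180:410]
cv2.imwrite("pics/e.png",cv2.resize(a,None,fx=3,fy=3,interpolation=2))
s=read_state();print(s["time_s"],s["position"],s["force"])
E
```

```text
7.8 [0.49328738 0.09316665 0.1977786 ] [-0.32365072 -0.10041788  0.70968189]
```

View pics/e.png

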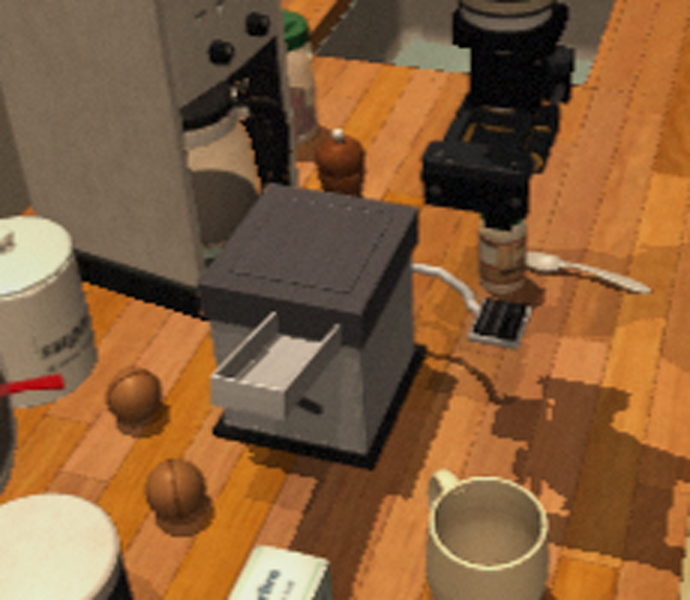

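The lid is closed, the chute is empty, the pad is up at (500,320), the arm is clear, and the bystanders in view look unmoved. Handing in.

```bash
python3 -c "
from rig import *
print(hand_in())"
```

```text
the job is handed in; nothing more can be done
None
```

The job is handed in (no verdict came back): the lever was pressed to its stop, the walnut rolled into the bin, the lid was eased shut, and the arm moved clear by 7.8 s, with no bystander in the last picture looking moved.

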